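# Crosswise drying stack of bow-grip blanks

### The arm

A 7-joint arm with a two-finger parallel gripper is mounted at the origin on the work surface. World frame = base frame: x ahead of the robot, y to its left, z up, the work surface at z = 0. Lengths are in m, angles in rad, forces in N, time in s.
With the tool pointing down it reaches from about 0.35 to 0.9 m from the base axis. Payload 8.1 kg.
Tool frame: the origin (TCP) lies at the very end of the fingers, on their centre line; the grasp point (between the pads) lies 19 mm behind it; z points along the fingers, y is the line along which they close (so a half turn about z gives the same grasp; the last joint's range is limited). The gripper opens to 92 mm and grips with 3 to 60 N. Pads are 19 mm wide; open, the fingers measure 130 mm over their backs; the gripper's body (75 mm by 190 mm) begins 47 mm behind the grasp point.
Start: joints at [1.092, 0.434, 0.025, 1.573, -0.012, 1.134, -0.075], TCP at [0.229, -0.581, 0.227] pointing down, gripper open.
Joint ranges: [-2.62, 2.62], [-0.44, 2.09], [-1.27, 1.32], [0.08, 2.57], [-1.32, 4.46], [0.12, 2], [-2.74, 2.74]. Speed limits (rad/s): [2.22, 2.22, 3.01, 3.01, 3.14, 3.14, 3.14].

### API

Orientations are given as a rotation vector (axis times angle).
In Python, from cell import arm gives the robot as it stands.
- The arm moves only by the tool jog_arm, never from a script. Its argument "rows" is a list of rows, each a list of 3 entries, a list of its own where there are three numbers: the shift along the world's x, y, z in cm, then the turn, a rotation vector about the world's x, y, z in degrees, then the opening, from 0 (shut) to 1 (fully open). A call has 1 to 8 rows; each row is the pose to reach, as a shift and turn from the pose commanded when the call began; what a row does not reach only later rows make up. A row lasts 1/8 s, in which the tool goes at most 62.5 mm and 10.7 degrees, less where a joint would pass 70% of its speed; a pose out of reach is approached as far as the arm can. A call with a gripper value outside its range is refused whole. The fingers move at their own pace and stop on an object; "newtons" is the grip in N (left out, the last holds). Time passes only in rows, so rows that repeat a pose let the fingers close. It gives the time, the measured TCP pose, the force, the opening and the grip force at its end, in the units of the state.
- arm.observe(): the state, without advancing time (a new reading comes with each control period).
- arm.get_image(name): name is "side" or "top" or "wrist"; returns a dict with "img" (400x640x3 uint8, red, green, blue), "depth" (400x640 float32, m along the optical axis (not along the pixel's ray), 0 where there is no reading), "fx", "fy", "cx", "cy" (pixels), "dist_coeffs" ([k1, k2, p1, p2, k3] as OpenCV has them; the pictures are not rectified), "rvec" (rotation vector, rad) and "tvec" (3), from world to camera coordinates, as OpenCV has them; the wrist camera has in their place "mount" (4x4, takes a point from camera to tool coordinates, whose origin is the TCP and whose axes are the flange's). Camera axes: x right, y down, z forward; pixel columns grow to the right and rows downward; lengths in m; the calibration is good to about 2 mm. A picture is of the moment at which its call begins: read the wrist's pose just before it.
- arm.sign_off(): hands the job in; it is judged then, once.
The state is a dict: "clock": time; "joints": joint angles; "dq": joint speeds; "joint_efforts": joint torques, N m; "position": TCP position; "ee_rot": TCP orientation; "force": force on the tool from outside, world axes, zero at the start; "ft_torque": the same for the moment, N m; "width": opening from 0.0 (shut) to 1.0 (fully open); "gripper_force": force on a finger pad.
Only numpy, scipy, OpenCV 4.12 (cv2) and the standard library are available. Lean on these libraries where they do the work, as an engineer would, in place of code of your own. Each camera call takes 0.05 s, during which the arm holds its last target. There are 200 camera calls.

### The job

Stack the four wooden slats from the mat crosswise on the drying stand so that air gets round them: lay two across the stand's two bearers, one over each end of the bearers, then lay the other two across those, directly above the bearers. Keep the stack square and centred on the stand, with every slat flat and its two ends overhanging about equally; set the slats down rather than letting them fall, and leave the jar, the spool and the brush where they are.

Things in the scene. Friction and masses are not known exactly. Their poses are not given: they have to be found in the camera images.
- stand: Drying stand, fixed, left or right: dark board 190 x 190 x 12 with two wooden bearers 170 long (along its y), 30 wide, 18 high, centred at x = -55 and +55, tops 30 above the bench. Origin: centre of underside, z up. Finished stack: lower slats along its x at y = -55 and +55, centres 39 above the bench; upper slats along its y at x = -55 and +55, centres 57 above the bench.
- mat: Thin black rubber mat, fixed flat on the bench: 220 (x) x 370 (y) x 4 thick, origin at the centre of its underside. The four slats lie on it side by side, roughly along its x, about 95 apart. It lies on the other side from the stand.
- slat_a: Loose straight flat bar of plain wood, one of four alike (any of them may go anywhere in the stack): 170 long (its x), 30 wide (its y), 18 thick (its z), about 65 g. Origin at its centre. At the start it lies flat on the rubber mat.
- slat_b: Loose straight flat bar of plain wood, one of four alike (any of them may go anywhere in the stack): 170 long (its x), 30 wide (its y), 18 thick (its z), about 65 g. Origin at its centre. At the start it lies flat on the rubber mat.
- slat_c: Loose straight flat bar of plain wood, one of four alike (any of them may go anywhere in the stack): 170 long (its x), 30 wide (its y), 18 thick (its z), about 65 g. Origin at its centre. At the start it lies flat on the rubber mat.
- slat_d: Loose straight flat bar of plain wood, one of four alike (any of them may go anywhere in the stack): 170 long (its x), 30 wide (its y), 18 thick (its z), about 65 g. Origin at its centre. At the start it lies flat on the rubber mat.
- jar: Amber glass jar with a steel lid, 64 across, 85 high, standing beyond the work. Bystander. Origin at the centre of its base.
- spool: Wooden thread spool, 60 across, 72 high, standing beyond the work. Bystander. Origin at the centre of its base.
- brush: Hand brush 170 long lying beyond the work, roughly along the world's y. Bystander. Origin under its middle.
Not all that is in view belongs to the job. What is shaped like the slat_c but blue or yellow is not meant.

How it is judged:
By the outcome, as a careful person would: the job done as asked, in the order asked, and still so for the second after the job is handed in, with the robot touching nothing.
It also fails if it takes over 70 s, if anything falls off the work surface, if the arm or the gripper's body presses on something with over 40 N, if the wrist force passes 120 N, or if a joint passes its speed limit or range.

## Working session

There is one attempt and no reset: what is moved stays moved. The work goes in short steps, Python scripts to look and compute and a tool call to move; the robot and the scene stay as the last step left them, time stands still between calls to the robot, and variables do not carry over. Pictures are saved under pics/ and viewed, at most 10 in all, crops included, and the job is handed in when it is done.

Besides the shell and the picture viewer there is one more tool, called after "Emit:" as name(argument=value, ...), one argument or row to a line, values as JSON. jog_arm: Moves the arm, as the interface text tells. Its arguments: {"type":"object","properties":{"rows":{"type":"array","items":{"type":"array"}},"newtons":{"type":"number"}},"required":["rows"]}

```bash
mkdir -p pics; ls
python3 - <<'E'
from cell import arm
import cv2,numpy as np
s=arm.observe(); print(s)
for n in ("top","side"):
    d=arm.get_image(n); cv2.imwrite(f"pics/{n}0.png",d["img"][:,:,::-1])
    np.savez(f"{n}0.npz",**d)
    print(n,{k:np.round(v,4).tolist() for k,v in d.items() if k not in("img","depth")})
E
```

```text
pics
{'clock': 0.0, 'joints': array([ 1.09237599,  0.43524557,  0.02495472,  1.57409703, -0.01157138,
        1.13400025, -0.07508693]), 'dq': array([ 0.00156603,  0.00025086, -0.00024266, -0.00050537,  0.00061888,
        0.00039044,  0.00018141]), 'joint_efforts': array([-1.18067906e-04, -6.67853308e+01,  9.85243320e-01, -3.14461040e+01,
       -6.04958902e-02,  4.27199935e-02,  1.69178770e-04]), 'position': array([ 0.22915578, -0.58092138,  0.22593077]), 'ee_rot': array([-3.08478709e+00, -5.86538459e-01,  7.21539366e-04]), 'force': array([ 0.12014845,  0.97992941, -0.8501542 ]), 'ft_torque': array([-0.02840365, -0.02057503,  0.03750351]), 'gripper_force': 0.0, 'width': 0.9974861736164186}
top {'fx': 472.9672, 'fy': 472.9672, 'cx': 315.4847, 'cy': 193.9462, 'dist_coeffs': [-0.0357, 0.0, 0.0, 0.0, 0.0], 'rvec': [2.1465, -2.0921, 0.1771], 'tvec': [0.0704, 0.5322, 1.364]}
side {'fx': 367.0084, 'fy': 367.0084, 'cx': 321.6795, 'cy': 206.3179, 'dist_coeffs': [-0.0137, 0.0, 0.0, 0.0, 0.0], 'rvec': [0.1363, -2.7071, 1.5366], 'tvec': [0.531, 0.0449, 1.1879]}
```

View pics/top0.png

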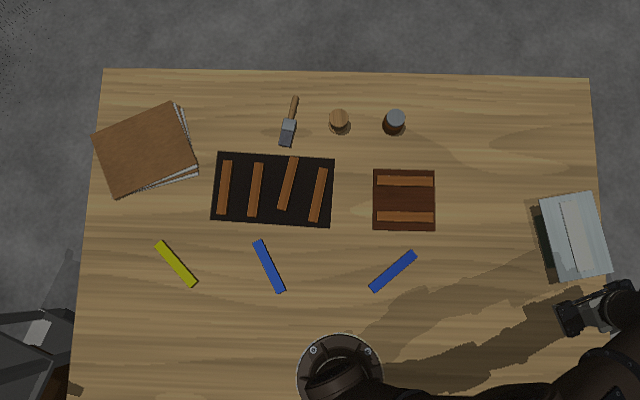

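View pics/side0.png

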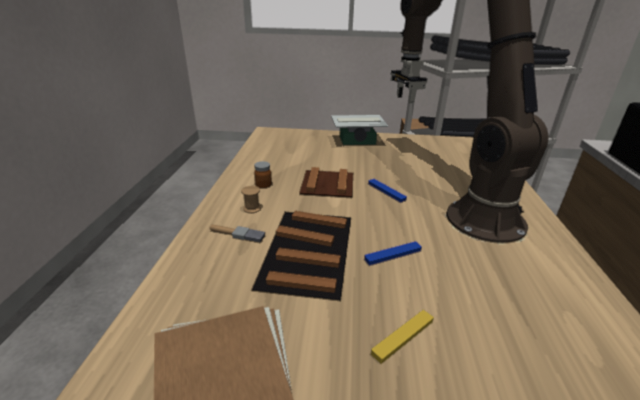

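The top view shows the mat (cols 211–335, rows 151–228) with four slats centred near (224,187), (255,189), (288,183) and (318,194). The stand is at cols 373–435, rows 169–230, with its bearers along world y. The side view agrees. Blue and yellow decoys lie nearer the robot.

```bash
cat > h.py <<'E'
import cv2,numpy as np
from scipy.spatial.transform import Rotation as R
def cam(d):
    K=np.array([[d["fx"],0,d["cx"]],[0,d["fy"],d["cy"]],[0,0,1]],float)
    return K,np.array(d["dist_coeffs"],float)
def pose(d,s=None):  # camera->world R,t
    if "rvec" in d:
        Rc=R.from_rotvec(np.array(d["rvec"]).ravel()).as_matrix(); return Rc.T,-Rc.T@np.array(d["tvec"]).ravel()
    T=np.eye(4);T[:3,:3]=R.from_rotvec(s["ee_rot"]).as_matrix();T[:3,3]=s["position"];T=T@np.array(d["mount"]);return T[:3,:3],T[:3,3]
def rays(d,px,z,s=None):
    K,D=cam(d);u=cv2.undistortPoints(np.array(px,float).reshape(-1,1,2),K,D).reshape(-1,2)
    Rw,t=pose(d,s);v=np.c_[u,np.ones(len(u))]@Rw.T
    return t+v*((z-t[2])/v[:,2])[:,None]
def mid(d,cnt,z,s=None):
    w=rays(d,cnt.reshape(-1,2),z,s)[:,:2]
    (c,sz,a)=cv2.minAreaRect((w*1000).astype(np.float32))
    if sz[0]<sz[1]: a+=90; sz=sz[::-1]
    a=(a+90)%180-90
    return np.round(c,1),np.round(sz,1),round(a,1)
E
python3 - <<'E'
from h import *
d=dict(np.load("top0.npz"))
im=d["img"].astype(int);b=im
for p in [(224,187),(255,189),(288,183),(318,194),(405,181),(404,217),(405,200),(330,205)]: print(p,b[p[1],p[0]],d["depth"][p[1],p[0]])
m=((im[:,:,0]>95)&(im[:,:,0]>im[:,:,2]*1.8)).astype(np.uint8)
roi=np.zeros_like(m);roi[153:226,213:333]=1;roi[172:228,375:433]=1
n,l,st,_=cv2.connectedComponentsWithStats(m*roi,connectivity=4)
for i in range(1,n):
    if st[i,4]<150: continue
    c,_=cv2.findContours((l==i).astype(np.uint8),0,2)
    z=.030 if st[i,0]>360 else .022
    print(st[i],mid(d,max(c,key=len),z), "depth h",)
# board/mat dark
for nm,(x0,x1,y0,y1) in dict(mat=(200,345,140,240),stand=(365,445,160,240)).items():
    k=np.zeros_like(m);k[y0:y1,x0:x1]=(im.sum(2)<(140 if nm=='mat' else 230))[y0:y1,x0:x1]
    c,_=cv2.findContours(k,0,2);print(nm,mid(d,max(c,key=cv2.contourArea),.004 if nm=='mat' else .012))
E
```

```text
(224, 187) [105  68  34] 1.4509363
(255, 189) [106  68  35] 1.4461263
(288, 183) [104  68  32] 1.4498031
(318, 194) [103  66  34] 1.4394747
(405, 181) [104  68  37] 1.43167
(404, 217) [103  67  33] 1.417586
(405, 200) [65 38 25] 1.4422095
(330, 205) [25 19 18] 1.4543566
[277 157  22  53 444] (array([568.7, 171.4]), array([165. ,  28.2]), -11.8) depth h
[216 161  16  53 460] (array([550.8, 366.2]), array([165.2,  27.8]), -3.6) depth h
[247 163  16  54 447] (array([546.1, 270.3]), array([164.9,  27.8]), -5.1) depth h
[308 167  20  55 454] (array([535.1,  77.7]), array([167.5,  28. ]), -9.7) depth h
[377 176  56  10 466] (array([ 582.4, -185.3]), array([167.5,  26.3]), -89.8) depth h
[377 212  56  10 483] (array([ 472.7, -184.5]), array([165.2,  27. ]), -89.8) depth h
mat (array([551.6, 218.1]), array([370.1, 218.2]), 87.3)
stand (array([ 526.6, -184.2]), array([191.3, 190.5]), -90.0)
```

Emit:
jog_arm(
  rows=[
    [[2, 4.2, 0], [0, 0, 10], 1],
    [[4, 8.4, 0], [0, 0, 20], 1],
    [[6, 12.6, 0], [0, 0, 30], 1],
    [[8, 16.8, 0], [0, 0, 40], 1],
    [[10, 21, 0], [0, 0, 50], 1],
    [[12, 25.2, 0], [0, 0, 60], 1],
    [[14, 29.4, 0], [0, 0, 70], 1],
    [[16, 33.6, 0], [0, 0, 80], 1],
  ],
  newtons=20,
)

```text
clock: 1.1
position: [0.3896, -0.244, 0.2266]
ee_rot: [-1.98, -2.439, 0.0]
force: [0.8, -0.6, 1.1]
width: 1.001
gripper_force: 0.0
```

```bash
cat > w.py <<'E'
from h import *
from cell import arm
import sys
def grab(name):
    s=arm.observe();d=arm.get_image("wrist");cv2.imwrite(f"pics/{name}.png",d["img"][:,:,::-1])
    np.save(name+".npy",dict(d=d,s=s),allow_pickle=True);return d,s
if __name__=="__main__":
    d,s=grab(sys.argv[1]);print(s["clock"],s["position"].round(4));print(np.round(d["mount"],3).tolist(),d["fx"],d["dist_coeffs"])
    print("view centre on z=.03:",rays(d,[(320,200),(0,200),(640,200),(320,0),(320,400)],.03,s).round(3).tolist())
E
python3 w.py w1
```

```text
1.1 [ 0.3896 -0.244   0.2266]
[[-0.001, -0.966, -0.258, 0.069], [1.0, -0.001, 0.0, -0.001], [-0.0, -0.258, 0.966, -0.158], [0.0, 0.0, 0.0, 1.0]] 275.714126857535 [-0.03015302  0.          0.          0.          0.        ]
view centre on z=.03: [[0.4, -0.266, 0.03], [-0.034, -0.357, 0.03], [0.837, -0.175, 0.03], [0.352, -0.038, 0.03], [0.473, -0.606, 0.03]]
```

View pics/w1.png

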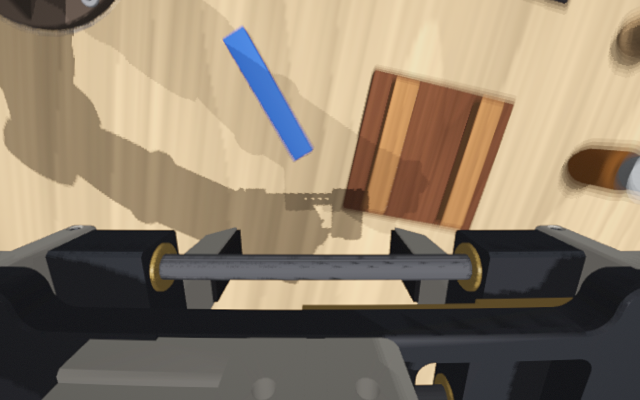

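The wrist view shows the whole stand, with corners near (375,68), (513,102), (465,230) and (344,207). I'll measure it from here too.

Run:
```python
from h import *
o=np.load("w1.npy",allow_pickle=True).item();d,s=o["d"],o["s"]
hsv=cv2.cvtColor(d["img"],cv2.COLOR_RGB2HSV)
for p in [(365,130),(435,130),(400,130),(480,150),(540,130),(340,100),(330,180)]:print(p,hsv[p[1],p[0]],d["img"][p[1],p[0]])
i=d["img"].astype(float)
m=(i[:,:,2]<i[:,:,0]*.55).astype(np.uint8);m[:,:325]=0;m[:,530:]=0;m[:55]=0;m[240:]=0
m=cv2.morphologyEx(m,cv2.MORPH_OPEN,np.ones((5,5)))
m=cv2.morphologyEx(m,cv2.MORPH_CLOSE,np.ones((15,15)))
c,_=cv2.findContours(m,0,2);c=max(c,key=cv2.contourArea);print("board@.012",mid(d,c,.012,s))
print(cv2.boxPoints(cv2.minAreaRect(c)).round(0).tolist())
```

```text
(365, 130) [ 10 144 145] [145  91  63]
(435, 130) [ 10 147 132] [132  82  56]
(400, 130) [ 15 135 212] [212 157 100]
(480, 150) [ 15 134 201] [201 149  95]
(540, 130) [ 19  69 228] [228 205 166]
(340, 100) [ 19  66 233] [233 210 173]
(330, 180) [ 19  73 205] [205 183 146]
board@.012 (array([ 527.1, -183.1]), array([188.8, 182.5]), 0.3)
[[341.0, 207.0], [374.0, 69.0], [513.0, 102.0], [480.0, 240.0]]
```

Emit:
jog_arm(
  rows=[
    [[1.9, 4.1, 0], [0, 0, 8.6], 1],
    [[3.8, 8.2, 0], [0, 0, 17.2], 1],
    [[5.7, 12.3, 0], [0, 0, 25.8], 1],
    [[7.6, 16.4, 0], [0, 0, 34.4], 1],
    [[9.5, 20.5, 0], [0, 0, 43], 1],
    [[11.4, 24.6, 0], [0, 0, 51.6], 1],
    [[13, 28.7, -3], [0, 0, 60.2], 1],
    [[14.5, 32.2, -7], [0, 0, 68.4], 1],
  ],
)

```text
clock: 2.15
position: [0.5356, 0.078, 0.1565]
ee_rot: [0.269, 3.128, 0.001]
force: [0.4, -0.9, -0.1]
width: 0.998
gripper_force: 0.0
```

```bash
cat > sl.py <<'E'
from w import *
# slats on mat seen by wrist
d,s=grab(sys.argv[1]); z=float(sys.argv[2]) if len(sys.argv)>2 else .022
i=d["img"].astype(float);m=((i[:,:,2]<i[:,:,0]*.6)&(i[:,:,0]>110)).astype(np.uint8)
m=cv2.morphologyEx(m,cv2.MORPH_OPEN,np.ones((3,3)))
for c in cv2.findContours(m,0,2)[0]:
    if cv2.contourArea(c)>700: print(cv2.boundingRect(c),mid(d,c,z,s))
E
python3 sl.py w2
```

```text
(302, 216, 29, 39) (array([583.9,  69.8]), array([46.6, 32. ]), -9.1)
(0, 139, 178, 100) (array([ 487.6, -176.1]), array([196.1, 105.3]), 83.8)
(385, 129, 42, 125) (array([553.7, 173.9]), array([140.2,  31.8]), -11.4)
(300, 112, 32, 95) (array([500.8,  84. ]), array([99.1, 32.2]), -9.3)
(474, 89, 37, 141) (array([536.1, 269.5]), array([151.6,  30.8]), -4.6)
(556, 78, 44, 155) (array([548.4, 363.1]), array([169.4,  31.1]), -3.3)
```

View pics/w2.png

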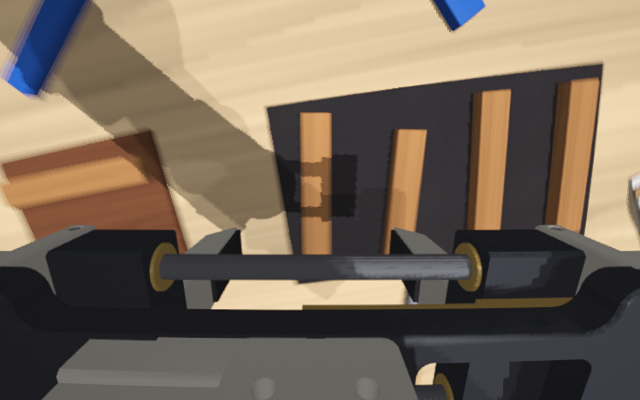

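The view shows the near slat at cols 300–332, rows 112–255. Its axis passes (535.6, 78.1) mm at −9.7°, exactly under the tool, so I'll descend and grip.

Emit:
jog_arm(
  rows=[
    [[0, 0, -5], [0, 0, 0], 1],
    [[0, 0, -10], [0, 0, 0], 1],
    [[0, 0, -13], [0, 0, 0], 1],
    [[0, 0, -14.9], [0, 0, 0], 1],
    [[0, 0, -14.9], [0, 0, 0], 0],
    [[0, 0, -14.9], [0, 0, 0], 0],
    [[0, 0, -14.9], [0, 0, 0], 0],
    [[0, 0, -14.9], [0, 0, 0], 0],
  ],
)

```text
clock: 3.2
position: [0.5349, 0.0765, 0.0085]
ee_rot: [0.276, 3.128, 0.0]
force: [-0.6, 0.0, 0.4]
width: 0.616
gripper_force: 0.0
```

Emit:
jog_arm(
  rows=[
    [[0, 0, 0], [0, 0, 0], 0],
    [[0, 0, 0], [0, 0, 0], 0],
    [[0, 0, 0], [0, 0, 0], 0],
    [[0, 0, 0], [0, 0, 0], 0],
    [[0, 0, 0], [0, 0, 0], 0],
    [[0, 0, 2], [0, 0, 0], 0],
    [[0, 0, 5], [0, 0, 0], 0],
    [[0, 0, 10], [0, 0, 0], 0],
  ],
)

```text
clock: 4.2
position: [0.5331, 0.0762, 0.1074]
ee_rot: [-0.275, -3.126, 0.001]
force: [1.2, -0.3, -0.4]
width: 0.321
gripper_force: 20.0
```

Emit:
jog_arm(
  rows=[
    [[0, -4, 0], [0, 0, 2], 0],
    [[-0.2, -9, 0], [0, 0, 4], 0],
    [[-0.3, -14, 0], [0, 0, 6], 0],
    [[-0.4, -19, 0], [0, 0, 8], 0],
    [[-0.6, -24, 0], [0, 0, 9.7], 0],
    [[-0.8, -28.5, 0], [0, 0, 9.7], 0],
    [[-0.8, -31.7, -2], [0, 0, 9.7], 0],
    [[-0.8, -31.7, -4], [0, 0, 9.7], 0],
  ],
)

```text
clock: 5.2
position: [0.5255, -0.2441, 0.0666]
ee_rot: [-0.019, -3.141, 0.002]
force: [0.4, 0.0, -0.8]
width: 0.324
gripper_force: 20.0
```

Run:
```python
from w import *
d,s=grab("w3");s=arm.observe();print(s["position"].round(4),s["ee_rot"].round(4),s["force"].round(2),s["joints"].round(2))
d=arm.get_image("top");cv2.imwrite("pics/top1.png",cv2.resize(d["img"][140:260,200:460,::-1],None,fx=3,fy=3))
```

```text
[ 0.5243 -0.2413  0.0642] [-1.4500e-02 -3.1381e+00 -2.1000e-03] [-1.13  0.19 -2.75] [ 0.81  0.64 -0.68  1.82  0.52  0.87  1.44]
```

View pics/w3.png

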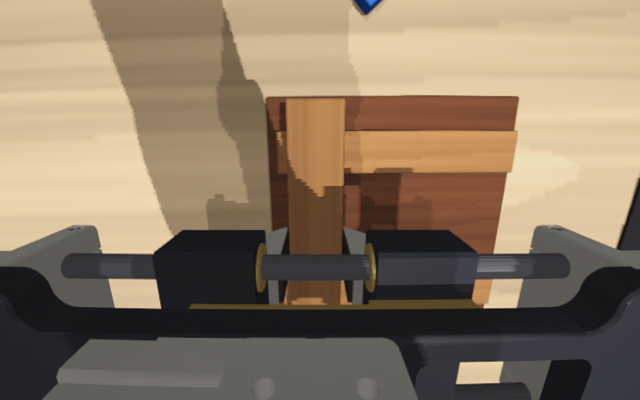

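The slat is held squarely (cols 287–344, front end at row 98) over the far-right end of the bearers.

Run:
```python
from h import *
o=np.load("w3.npy",allow_pickle=True).item();d,s=o["d"],o["s"];print(s["position"])
print(rays(d,[(287,98),(344,98),(288,190),(344,190)],.0775,s).round(4).tolist())
print(rays(d,[(345,131),(517,131),(513,172),(345,173)],.03,s).round(4).tolist(), rays(d,[(267,97),(518,97)],.012,s).round(4).tolist())
```

```text
[ 0.52554702 -0.24413428  0.06664969]
[[0.4412, -0.2581, 0.0775], [0.4415, -0.2294, 0.0775], [0.4886, -0.2593, 0.0775], [0.489, -0.2288, 0.0775]]
[[0.4583, -0.2238, 0.03], [0.459, -0.1039, 0.03], [0.4877, -0.102, 0.03], [0.4873, -0.2233, 0.03]] [[0.4336, -0.2789, 0.012], [0.4348, -0.0942, 0.012]]
```

Emit:
jog_arm(
  rows=[
    [[0.25, 0.15, -1], [0, 0, 0.5], 0],
    [[0.25, 0.15, -2], [0, 0, 0.5], 0],
    [[0.25, 0.15, -2.5], [0, 0, 0.5], 0],
    [[0.25, 0.15, -2.5], [0, 0, 0.5], 0],
  ],
)

```text
clock: 5.8
position: [0.5287, -0.2386, 0.0425]
ee_rot: [0.004, -3.141, -0.0]
force: [-0.2, -0.3, -0.2]
width: 0.327
gripper_force: 20.0
```

Emit:
jog_arm(
  rows=[
    [[-0.1, -0.1, -0.4], [0, 0, 0], 0],
    [[-0.1, -0.1, -0.7], [0, 0, 0], 0],
    [[-0.1, -0.1, -0.8], [0, 0, 0], 0],
    [[-0.1, -0.1, -0.8], [0, 0, 0], 0],
  ],
)

```text
clock: 6.3
position: [0.5278, -0.2399, 0.0347]
ee_rot: [0.003, -3.142, -0.0]
force: [0.4, 0.2, -0.6]
width: 0.324
gripper_force: 20.0
```

Emit:
jog_arm(
  rows=[
    [[0, 0, -0.1], [0, 0, 0], 0],
    [[0, 0, -0.1], [0, 0, 0], 0],
  ],
)

```text
clock: 6.55
position: [0.528, -0.2399, 0.0338]
ee_rot: [-0.004, 3.141, -0.0]
force: [-0.2, -1.1, 0.1]
width: 0.327
gripper_force: 20.0
```

Emit:
jog_arm(
  rows=[
    [[0, 0, -0.1], [0, 0, 0], 0],
    [[0, 0, -0.1], [0, 0, 0], 0],
  ],
)

```text
clock: 6.8
position: [0.528, -0.2399, 0.0338]
ee_rot: [-0.004, 3.141, -0.001]
force: [-3.7, 1.0, 11.1]
width: 0.323
gripper_force: 20.0
```

Emit:
jog_arm(
  rows=[
    [[0, 0, 0.1], [0, 0, 0], 0],
    [[0, 0, 0.1], [0, 0, 0], 0.6],
    [[0, 0, 0.1], [0, 0, 0], 0.6],
    [[0, 0, 0.1], [0, 0, 0], 0.6],
    [[0, 0, 0.1], [0, 0, 0], 0.6],
    [[0, 0, 2], [0, 0, 0], 0.6],
    [[0, 0, 6], [0, 0, 0], 1],
    [[0, 0, 11], [0, 0, 0], 1],
  ],
)

```text
clock: 7.8
position: [0.5275, -0.2395, 0.1445]
ee_rot: [0.004, -3.141, -0.001]
force: [-0.1, -2.4, 0.2]
width: 0.77
gripper_force: 0.0
```

Emit:
jog_arm(
  rows=[
    [[0.3, 4, 0], [0, 0, -2], 1],
    [[0.8, 10, 0], [0, 0, -4], 1],
    [[1.4, 16, 0], [0, 0, -6], 1],
    [[2, 22, 0], [0, 0, -8], 1],
    [[2.6, 28, 0], [0, 0, -10], 1],
    [[3.2, 34, 0], [0, 0, -11.6], 1],
    [[3.8, 39, -1], [0, 0, -11.6], 1],
    [[4.1, 41.1, -4], [0, 0, -11.6], 1],
  ],
)

```text
clock: 8.8
position: [0.5699, 0.1763, 0.1055]
ee_rot: [0.307, 3.122, 0.006]
force: [1.4, -1.5, -0.5]
width: 1.002
gripper_force: 0.0
```

```bash
python3 sl.py w4; python3 -c "
from cell import arm;s=arm.observe();print(s['position'].round(4),s['ee_rot'].round(3))"
```

```text
(607, 182, 33, 68) (array([644.1, 466. ]), array([72.4, 32.1]), 6.9)
(0, 177, 49, 74) (array([527.4, -98.1]), array([81.6, 47.7]), -28.8)
(292, 109, 37, 115) (array([535.3, 177.6]), array([100.5,  30.7]), -12.1)
(393, 56, 38, 182) (array([541.1, 268.7]), array([157.4,  29.9]), -5.2)
(500, 40, 43, 190) (array([549.4, 362.9]), array([164.1,  30.6]), -3.7)
[0.5674 0.1768 0.1008] [-0.305 -3.125 -0.004]
```

Emit:
jog_arm(
  rows=[
    [[0, 0, 0], [0, 0, 0], 1],
    [[0, 0, -3], [0, 0, 0], 1],
    [[0, 0, -5], [0, 0, 0], 1],
  ],
)

```text
clock: 9.22
position: [0.5695, 0.1692, 0.0531]
ee_rot: [0.317, 3.124, -0.001]
force: [0.2, -0.1, -0.1]
width: 1.0
gripper_force: 0.0
```

Emit:
jog_arm(
  rows=[
    [[0, 0.1, -3], [0, 0, 0], 0.8],
    [[0, 0.1, -4.5], [0, 0, 0], 0.7],
    [[0, 0.1, -4.5], [0, 0, 0], 0],
    [[0, 0.1, -4.5], [0, 0, 0], 0],
    [[0, 0.1, -4.5], [0, 0, 0], 0],
    [[0, 0.1, -4.5], [0, 0, 0], 0],
    [[0, 0.1, -4.5], [0, 0, 0], 0],
    [[0, 0.1, -4.5], [0, 0, 0], 0],
  ],
)

```text
clock: 10.22
position: [0.569, 0.1721, 0.0081]
ee_rot: [0.314, 3.125, -0.0]
force: [-1.2, -1.0, 6.5]
width: 0.327
gripper_force: 20.0
```

Emit:
jog_arm(
  rows=[
    [[0, 0, 2], [0, 0, 0], 0],
    [[0, 0, 6], [0, 0, 0], 0],
    [[-0.4, -4, 9], [0, 0, 2], 0],
    [[-1.2, -10, 9], [0, 0, 4], 0],
    [[-2, -16, 9], [0, 0, 7], 0],
    [[-2.8, -22, 9], [0, 0, 10], 0],
    [[-3.6, -27, 9], [0, 0, 11.6], 0],
    [[-4.15, -30.2, 8], [0, 0, 11.6], 0],
  ],
)

```text
clock: 11.22
position: [0.5273, -0.1331, 0.0891]
ee_rot: [0.0, 3.14, -0.002]
force: [0.8, -0.1, -1.5]
width: 0.327
gripper_force: 20.0
```

Emit:
jog_arm(
  rows=[
    [[0, 0, -1], [0, 0, 0], 0],
    [[0, 0, -3], [0, 0, 0], 0],
    [[0, 0, -4], [0, 0, 0], 0],
    [[0, 0, -4], [0, 0, 0], 0],
  ],
)

```text
clock: 11.72
position: [0.5269, -0.1286, 0.0469]
ee_rot: [0.007, -3.14, -0.001]
force: [-0.4, 0.6, -0.8]
width: 0.323
gripper_force: 20.0
```

Emit:
jog_arm(
  rows=[
    [[0.05, -0.1, -0.8], [0, 0, 0], 0],
    [[0.05, -0.1, -1.2], [0, 0, 0], 0],
    [[0.05, -0.1, -1.3], [0, 0, 0], 0],
    [[0.05, -0.1, -1.3], [0, 0, 0], 0],
  ],
)

```text
clock: 12.22
position: [0.5279, -0.1309, 0.0348]
ee_rot: [-0.003, 3.142, 0.0]
force: [-0.6, 0.5, -1.0]
width: 0.324
gripper_force: 20.0
```

Emit:
jog_arm(
  rows=[
    [[0, 0, -0.1], [0, 0, 0], 0],
    [[0, 0, -0.1], [0, 0, 0], 0],
  ],
)

```text
clock: 12.48
position: [0.5281, -0.1309, 0.0341]
ee_rot: [-0.003, 3.141, -0.0]
force: [-1.4, -0.2, 3.0]
width: 0.324
gripper_force: 20.0
```

Emit:
jog_arm(
  rows=[
    [[0, 0, 0], [0, 0, 0], 0.6],
    [[0, 0, 0], [0, 0, 0], 0.6],
    [[0, 0, 0], [0, 0, 0], 0.6],
    [[0, 0, 0], [0, 0, 0], 0.6],
    [[0, 0, 2], [0, 0, 0], 0.6],
    [[0, 0, 6], [0, 0, 0], 1],
    [[0, 5, 10], [0, 0, 0], 1],
    [[0, 11, 11], [0, 0, -2], 1],
  ],
)

```text
clock: 13.48
position: [0.5296, -0.0205, 0.1475]
ee_rot: [0.058, 3.136, -0.0]
force: [0.7, 1.4, -0.1]
width: 0.876
gripper_force: 0.0
```

Emit:
jog_arm(
  rows=[
    [[0.5, 5, 0], [0, 0, -2], 1],
    [[1, 11, 0], [0, 0, -3], 1],
    [[1.4, 17, 0], [0, 0, -3], 1],
    [[1.7, 23, -2], [0, 0, -3], 1],
    [[1.8, 29, -4], [0, 0, -3], 1],
    [[1.8, 29, -5], [0, 0, -3], 1],
    [[1.8, 29, -5], [0, 0, -3], 1],
  ],
)

```text
clock: 14.35
position: [0.5454, 0.2686, 0.0938]
ee_rot: [-0.132, -3.138, 0.002]
force: [-0.1, -1.3, 0.7]
width: 1.002
gripper_force: 0.0
```

```bash
python3 sl.py w5
python3 - <<'E'
from h import *
from cell import arm
s=arm.observe();print(s['position'].round(4),s['ee_rot'].round(3))
d=arm.get_image("top");np.savez("top2.npz",**d);cv2.imwrite("pics/top2.png",cv2.resize(d["img"][140:260,200:460,::-1],None,fx=3,fy=3))
E
```

```text
(298, 110, 38, 116) (array([510.5, 271.4]), array([96.7, 30.1]), -5.2)
(407, 107, 45, 138) (array([526.4, 364.9]), array([118.1,  30.2]), -3.8)
[0.5462 0.2677 0.0943] [ 1.350e-01  3.139e+00 -2.000e-03]
```

View pics/top2.png

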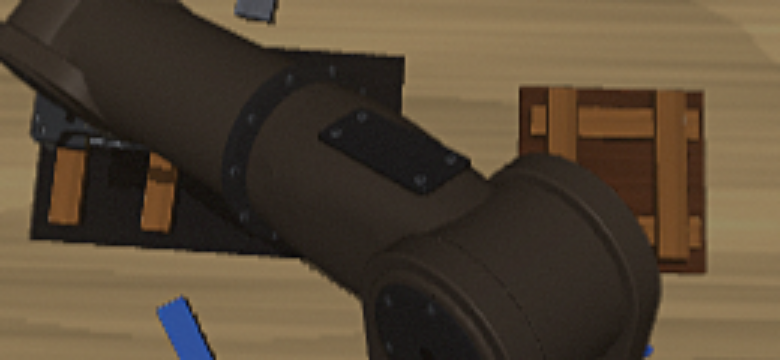

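Both lower slats lie square across the bearers (crop cols 548–577 and 657–687). The tool is now over the third slat, whose measured centre is (546.5, 268.2) mm.

Emit:
jog_arm(
  rows=[
    [[0, 0, -4], [0, 0, -0.3], 0.8],
    [[0, 0, -7], [0, 0, -0.3], 0.7],
    [[0, 0, -8.6], [0, 0, -0.3], 0.7],
    [[0, 0, -8.6], [0, 0, -0.3], 0],
    [[0, 0, -8.6], [0, 0, -0.3], 0],
    [[0, 0, -8.6], [0, 0, -0.3], 0],
    [[0, 0, -8.6], [0, 0, -0.3], 0],
    [[0, 0, -8.6], [0, 0, -0.3], 0],
  ],
)

```text
clock: 15.45
position: [0.5463, 0.2693, 0.0085]
ee_rot: [0.142, 3.137, 0.001]
force: [-0.6, -0.4, 5.3]
width: 0.325
gripper_force: 20.0
```

Emit:
jog_arm(
  rows=[
    [[0, 0, 0], [0, 0, 0], 0],
  ],
)

```text
clock: 15.58
position: [0.5463, 0.2694, 0.0085]
ee_rot: [0.142, 3.137, 0.001]
force: [0.2, -1.5, 6.0]
width: 0.323
gripper_force: 20.0
```

Emit:
jog_arm(
  rows=[
    [[0, 0, 2], [0, 0, 0], 0],
    [[0, 0, 6], [0, 0, 0], 0],
    [[0, -3, 11], [0, 0, -9], 0],
    [[0, -8, 13], [0, 0, -19], 0],
    [[0, -14, 13], [0, 0, -29], 0],
    [[1, -20, 13], [0, 0, -39], 0],
    [[1.6, -26, 13], [0, 0, -49], 0],
    [[2.2, -32, 13], [0, 0, -59], 0],
  ],
)

```text
clock: 16.58
position: [0.568, -0.0525, 0.1392]
ee_rot: [1.675, 2.656, 0.002]
force: [1.2, 0.7, 0.3]
width: 0.325
gripper_force: 20.0
```

Emit:
jog_arm(
  rows=[
    [[0.6, -5, 0], [0, 0, -10], 0],
    [[1.2, -10, 0], [0, 0, -20], 0],
    [[1.4, -13.4, 0], [0, 0, -25.9], 0],
    [[1.4, -13.4, -2], [0, 0, -25.9], 0],
    [[1.4, -13.4, -4], [0, 0, -25.9], 0],
    [[1.4, -13.4, -5], [0, 0, -25.9], 0],
    [[1.4, -13.4, -5], [0, 0, -25.9], 0],
  ],
)

```text
clock: 17.45
position: [0.5816, -0.1842, 0.0875]
ee_rot: [-2.221, -2.22, 0.0]
force: [0.4, -0.7, -0.0]
width: 0.324
gripper_force: 20.0
```

```bash
python3 sl.py w6 .048; python3 -c "
from cell import arm;s=arm.observe();print(s['position'].round(4),s['ee_rot'].round(4))"
```

```text
(215, 174, 43, 31) (array([ 523.6, -159.1]), array([31. , 22.5]), -0.2)
(532, 137, 63, 86) (array([ 759.3, -150.9]), array([63.8, 36.5]), 78.2)
(122, 98, 245, 149) (array([ 530.7, -149.2]), array([172.4, 108.1]), 1.0)
[ 0.5821 -0.1844  0.0882] [-2.2219e+00 -2.2208e+00 -6.0000e-04]
```

View pics/w6.png

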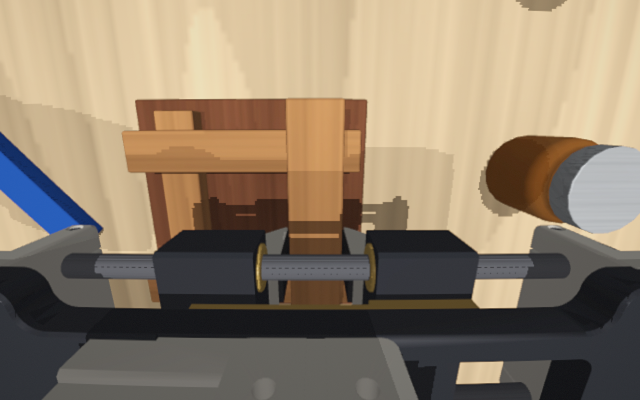

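The third slat is held at cols 287–344 over the far bearer. The lower slat (cols 123–360, rows 131–172) lies square on the stand. I'll check its position against the board.

Run:
```python
from h import *
o=np.load("w6.npy",allow_pickle=True).item();d,s=o["d"],o["s"]
for n,p,z in [("lower slat",[(123,131),(360,131),(360,172),(127,172)],.048),("board",[(137,100),(366,100)],.012),("bearer -x",[(155,111),(193,111)],.03),("held",[(287,98),(344,98)],s["position"][2]+.0135)]:
    print(n,rays(d,p,z,s)[:,:2].round(4).tolist())
```

```text
lower slat [[0.4458, -0.1169], [0.6124, -0.1178], [0.6135, -0.1465], [0.4437, -0.146]]
board [[0.4368, -0.0928], [0.622, -0.0939]]
bearer -x [[0.4607, -0.1026], [0.4897, -0.103]]
held [[0.5674, -0.1013], [0.5956, -0.1014]]
```

Emit:
jog_arm(
  rows=[
    [[0.2, -0.15, -1.5], [0, 0, 0], 0],
    [[0.2, -0.15, -2.8], [0, 0, 0], 0],
    [[0.2, -0.15, -3.4], [0, 0, 0], 0],
    [[0.2, -0.15, -3.5], [0, 0, 0], 0],
    [[0.2, -0.15, -3.5], [0, 0, 0], 0],
  ],
)

```text
clock: 18.12
position: [0.5838, -0.1863, 0.0526]
ee_rot: [-2.223, -2.22, -0.0]
force: [-0.0, -0.5, -0.5]
width: 0.322
gripper_force: 20.0
```

Emit:
jog_arm(
  rows=[
    [[0, 0, -0.1], [0, 0, 0], 0],
    [[0, 0, -0.1], [0, 0, 0], 0],
  ],
)

```text
clock: 18.38
position: [0.5841, -0.1864, 0.0522]
ee_rot: [2.223, 2.22, 0.0]
force: [-1.6, 1.1, 4.6]
width: 0.323
gripper_force: 20.0
```

Contact. Release, lift and go for the last slat.

Emit:
jog_arm(
  rows=[
    [[0, 0, 0], [0, 0, 0], 0.6],
    [[0, 0, 0], [0, 0, 0], 0.6],
    [[0, 0, 0], [0, 0, 0], 0.6],
    [[0, 0, 0], [0, 0, 0], 0.6],
    [[0, 0, 2], [0, 0, 0], 0.6],
    [[0, 0, 6], [0, 0, 0], 0.8],
    [[0, 4, 9], [0, 0, 9], 1],
    [[0, 10, 10], [0, 0, 19], 1],
  ],
)

```text
clock: 19.38
position: [0.5851, -0.0875, 0.1538]
ee_rot: [1.822, 2.554, 0.001]
force: [1.3, 0.8, 0.1]
width: 0.878
gripper_force: 0.0
```

Emit:
jog_arm(
  rows=[
    [[-0.4, 6, 0], [0, 0, 10], 1],
    [[-0.9, 12, 0], [0, 0, 20], 1],
    [[-1.4, 18, 0], [0, 0, 30], 1],
    [[-1.9, 24, 0], [0, 0, 40], 1],
    [[-2.4, 30, 0], [0, 0, 50], 1],
    [[-2.8, 36, 0], [0, 0, 60], 1],
    [[-3.2, 41, -2], [0, 0, 67.2], 1],
    [[-3.4, 45, -5], [0, 0, 67.2], 1],
  ],
)

```text
clock: 20.38
position: [0.5498, 0.3665, 0.102]
ee_rot: [0.102, 3.139, 0.003]
force: [0.5, -0.0, -0.8]
width: 1.001
gripper_force: 0.0
```

Emit:
jog_arm(
  rows=[
    [[0, 0, 0], [0, 0, 0], 1],
    [[0, 0, 0], [0, 0, 0], 1],
  ],
)

```text
clock: 20.62
position: [0.5501, 0.3631, 0.1016]
ee_rot: [-0.106, -3.14, 0.001]
force: [0.7, 0.7, -0.0]
width: 0.996
gripper_force: 0.0
```

```bash
python3 sl.py w7; python3 -c "
from cell import arm;s=arm.observe();print(s['position'].round(4),s['ee_rot'].round(4))"
```

```text
(552, 160, 88, 90) (array([579.6, 624.7]), array([91.4, 84.2]), 13.8)
(299, 111, 37, 111) (array([514.9, 366.2]), array([95.4, 30.2]), -3.8)
[0.5506 0.3626 0.1021] [ 1.0820e-01  3.1389e+00 -7.0000e-04]
```

Emit:
jog_arm(
  rows=[
    [[0.15, 0.1, -4], [0, 0, 0], 0.8],
    [[0.15, 0.1, -8], [0, 0, 0], 0.7],
    [[0.15, 0.1, -9.3], [0, 0, 0], 0.7],
    [[0.15, 0.1, -9.3], [0, 0, 0], 0],
    [[0.15, 0.1, -9.3], [0, 0, 0], 0],
    [[0.15, 0.1, -9.3], [0, 0, 0], 0],
    [[0.15, 0.1, -9.3], [0, 0, 0], 0],
    [[0.15, 0.1, -9.3], [0, 0, 0], 0],
  ],
)

```text
clock: 21.68
position: [0.5518, 0.3649, 0.0097]
ee_rot: [0.106, 3.139, 0.001]
force: [-0.7, -1.0, 5.9]
width: 0.321
gripper_force: 20.0
```

Emit:
jog_arm(
  rows=[
    [[0, 0, 0], [0, 0, 0], 0],
    [[0, 0, 0], [0, 0, 0], 0],
  ],
)

```text
clock: 21.92
position: [0.5518, 0.3649, 0.0097]
ee_rot: [0.106, 3.139, 0.001]
force: [-0.4, -1.5, 5.6]
width: 0.326
gripper_force: 20.0
```

Emit:
jog_arm(
  rows=[
    [[0, 0, 2], [0, 0, 0], 0],
    [[0, -1, 6], [0, 0, 0], 0],
    [[-0.5, -5, 11], [0, 0, -9], 0],
    [[-1, -11, 13], [0, 0, -18], 0],
    [[-1.5, -17, 13], [0, 0, -28], 0],
    [[-2, -23, 13], [0, 0, -38], 0],
    [[-3, -29, 13], [0, 0, -48], 0],
    [[-4, -35, 13], [0, 0, -58], 0],
  ],
)

```text
clock: 22.92
position: [0.5111, 0.013, 0.14]
ee_rot: [1.622, 2.689, 0.002]
force: [0.9, -0.3, -0.7]
width: 0.325
gripper_force: 20.0
```

Emit:
jog_arm(
  rows=[
    [[-1, -6, 0], [0, 0, -10], 0],
    [[-2, -12, 0], [0, 0, -20], 0],
    [[-3, -17, 0], [0, 0, -28.1], 0],
    [[-3.8, -20.1, -1], [0, 0, -28.1], 0],
    [[-3.8, -20.1, -3], [0, 0, -28.1], 0],
    [[-3.8, -20.1, -5], [0, 0, -28.1], 0],
    [[-3.8, -20.1, -5], [0, 0, -28.1], 0],
  ],
)

```text
clock: 23.8
position: [0.4727, -0.1859, 0.0886]
ee_rot: [-2.219, -2.221, 0.001]
force: [-0.6, 0.8, -0.6]
width: 0.322
gripper_force: 20.0
```

```bash
python3 -c "
from w import *
grab('w8');s=arm.observe();print(s['position'].round(4),s['ee_rot'].round(4))"
```

```text
[ 0.4734 -0.186   0.0893] [-2.2199e+00 -2.2223e+00 -2.0000e-04]
```

View pics/w8.png

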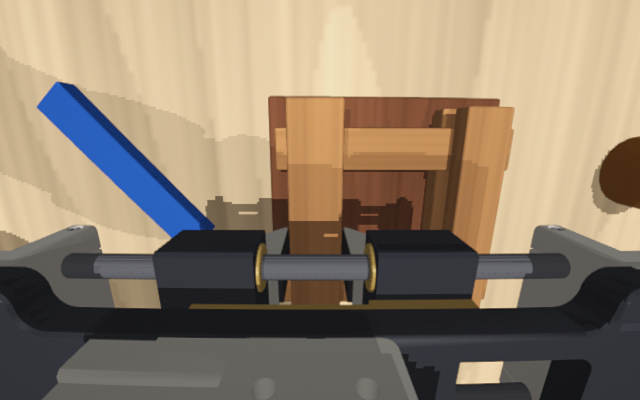

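The last slat is held at cols 287–344, over the near bearer. The first upper slat (cols 470–514, front at row 107) sits over the far one.

Run:
```python
from h import *
o=np.load("w8.npy",allow_pickle=True).item();d,s=o["d"],o["s"]
for n,p,z in [("upper far",[(470,107),(514,107)],.066),("board",[(269,97),(499,99)],.012),("lower slat",[(275,128),(275,170)],.048),("held",[(287,98),(344,98)],s["position"][2]+.0123)]:
    print(n,rays(d,p,z,s)[:,:2].round(4).tolist())
```

```text
upper far [[0.5694, -0.1042], [0.5977, -0.1038]]
board [[0.4351, -0.0932], [0.6216, -0.0937]]
lower slat [[0.4442, -0.1174], [0.4431, -0.1468]]
held [[0.4582, -0.1029], [0.4866, -0.1029]]
```

Emit:
jog_arm(
  rows=[
    [[0.05, 0, -1.5], [0, 0, 0], 0],
    [[0.05, 0, -2.8], [0, 0, 0], 0],
    [[0.05, 0, -3.4], [0, 0, 0], 0],
    [[0.05, 0, -3.4], [0, 0, 0], 0],
  ],
)

```text
clock: 24.35
position: [0.4736, -0.1862, 0.0542]
ee_rot: [-2.22, -2.222, 0.001]
force: [0.8, -0.3, -1.6]
width: 0.324
gripper_force: 20.0
```

Emit:
jog_arm(
  rows=[
    [[0, 0, -0.1], [0, 0, 0], 0],
    [[0, 0, -0.1], [0, 0, 0], 0],
  ],
)

```text
clock: 24.6
position: [0.474, -0.1864, 0.0538]
ee_rot: [2.221, 2.222, 0.0]
force: [0.0, 0.3, -0.8]
width: 0.323
gripper_force: 20.0
```

Emit:
jog_arm(
  rows=[
    [[0, 0, -0.05], [0, 0, 0], 0],
    [[0, 0, -0.05], [0, 0, 0], 0],
  ],
)

```text
clock: 24.85
position: [0.474, -0.1865, 0.0534]
ee_rot: [2.221, 2.222, 0.0]
force: [-0.2, -0.4, 2.5]
width: 0.322
gripper_force: 20.0
```

Light contact. Release and retreat.

Emit:
jog_arm(
  rows=[
    [[0, 0, 0], [0, 0, 0], 0.6],
    [[0, 0, 0], [0, 0, 0], 0.6],
    [[0, 0, 0], [0, 0, 0], 0.6],
    [[0, 0, 0], [0, 0, 0], 0.6],
    [[0, 0, 2], [0, 0, 0], 0.6],
    [[0, 0, 6], [0, 0, 0], 0.6],
    [[0, 0, 11], [0, 0, 0], 1],
    [[0, 5, 15], [0, 0, 0], 1],
  ],
)

```text
clock: 25.85
position: [0.4742, -0.1404, 0.2041]
ee_rot: [2.227, 2.213, -0.0]
force: [0.6, 1.2, -1.1]
width: 0.769
gripper_force: 0.0
```

Emit:
jog_arm(
  rows=[
    [[0, 6, 1], [0, 0, 0], 1],
    [[0, 12, 2], [0, 0, 0], 1],
    [[0, 18, 2], [0, 0, 0], 1],
    [[0, 24, 2], [0, 0, 0], 1],
    [[0, 30, 2], [0, 0, 0], 1],
    [[0, 36, 2], [0, 0, 0], 1],
    [[0, 42, 2], [0, 0, 0], 1],
    [[0, 42, 2], [0, 0, 0], 1],
  ],
)

```text
clock: 26.85
position: [0.4719, 0.2882, 0.2224]
ee_rot: [-2.21, -2.229, -0.003]
force: [-0.3, -0.8, 0.1]
width: 1.002
gripper_force: 0.0
```

Run:
```python
from h import *
from cell import arm
d=arm.get_image("top");e=arm.get_image("side")
a=cv2.resize(d["img"][90:245,270:450],None,fx=3.2,fy=3.2);b=cv2.resize(e["img"][140:240,220:400],None,fx=3.2,fy=3.2)
im=np.vstack([a[:270],b]) if False else np.vstack([cv2.resize(a,(540,465)),cv2.resize(b,(540,300))])
cv2.imwrite("pics/end.png",cv2.resize(im,(420,595))[:,:,::-1])
# upper slats in top view
i=d["img"].astype(float);m=((i[:,:,0]>85)&(i[:,:,0]>i[:,:,2]*1.8)).astype(np.uint8);r=np.zeros_like(m);r[160:240,365:445]=1
c=max(cv2.findContours(m*r,0,2)[0],key=cv2.contourArea);print(mid(d,c,.06))
print(arm.observe()["clock"])
```

```text
(array([ 503.7, -187.5]), array([168.2, 122.4]), -88.6)
26.95
```

View pics/end.png

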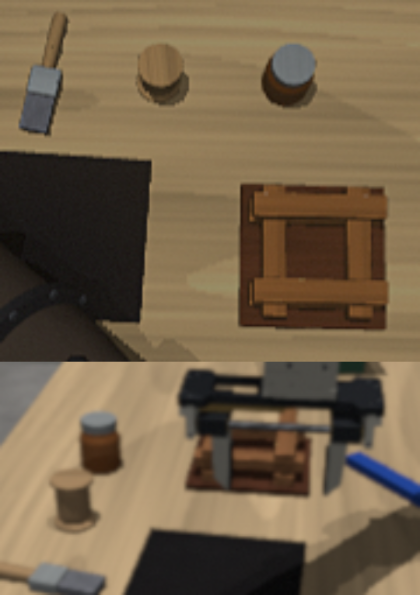

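The top view shows the square crosswise stack on the stand (crop cols 240–388, rows 183–328). The jar, spool and brush are undisturbed, and the arm is clear.

```bash
python3 -c "
from cell import arm;print(arm.sign_off())"
```

```text
the job is handed in; nothing more can be done
None
```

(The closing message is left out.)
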